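Set the guard screen's kickstand and hold the screen upright

ROBOT

A 6-joint arm with a two-finger parallel gripper is mounted at the origin on a cart in front of the work surface, level with it; the furniture and walls round the work are solid. World frame = base frame: x ahead of the robot, y to its left, z up, the work surface at z = 0. Lengths are in mm, angles in degrees, forces in N, time in s.
With the tool pointing down it reaches from about 225 to 725 mm from the base axis. Payload 3.1 kg.
Tool frame: the origin (TCP) lies on the front face of the gripper's body, between the roots of the fingers; the fingertips stand 73 mm ahead of it and the grasp point (between the pads) lies 54 mm ahead of it (arm.tcp_to_grasp is the z of the grasp point in the tool frame, in mm); z points along the fingers, y is the line along which they close (so a half turn about z gives the same grasp; the last joint's range is limited). The gripper opens to 85 mm and grips with 20 to 120 N. Pads are 22 mm wide; open, the fingers measure 114 mm over their backs; the gripper's body (76 mm by 85 mm) begins 54 mm behind the grasp point. The pads swing forward as they close: fully open they stand 13 mm farther back than shut.
Start: joints at [-76.249, 2.75, 5.684, 92.934, 0, 82.678], TCP at [188.756, -489.887, 303.912] pointing down, gripper open.
Joint ranges: [-166.93, 166.93], [-56.73, 111.36], [-69.38, 81.34], [-121.58, 131.49], [-85.45, 84.26], [-180, 180]. Speed limits (degrees/s): [159.86, 159.86, 180, 180, 180, 180].

INTERFACE

Orientations are given as a 3x3 rotation matrix whose columns are the frame's x, y, z axes.
In Python, from bench import telemetry, vision, order, recognise, masks_of, place_of, arm gives the robot as it stands.
- The arm moves only by the tool arm_command, never from a script. Its argument "steps" is one flat list of numbers, 5 for each row, row after row: the shift along the world's x, y, z in cm, then the turn about the world's z in rad, then the closure, from 0 (fully open) to 1 (shut). In form: [tx, ty, tz, roll, fingers, tx, ty, tz, roll, fingers, ...]. A call has 1 to 12 rows; each row is the pose to reach, as a shift and turn from the pose commanded when the call began; what a row does not reach only later rows make up. A row lasts 1/12 s, in which the tool goes at most 41.7 mm and 7.16 degrees, less where a joint would pass 70% of its speed; a pose out of reach is approached as far as the arm can. A call with a gripper value outside its range is refused whole. The fingers move at their own pace and stop on an object; the grip force is fixed at half the most. Time passes only in rows, so rows that repeat a pose let the fingers close. It gives the time, the measured TCP pose, the force, the opening and the grip force at its end, in the units of the state.
- telemetry.get_state(): the state, without advancing time (a new reading comes with each control period).
- vision.grab_frame(name): name is "side" or "top" or "wrist"; returns (picture, depth): 480x640x3 uint8, blue, green, red; 480x640 float32, mm along the optical axis (not along the pixel's ray), 0 where there is no reading.
- vision.calibration(name): a dict with "intrinsics" (3x3 intrinsics, pixels), "rvec" (rotation vector, rad) and "tvec" (3), from world to camera coordinates, as OpenCV has them. Camera axes: x right, y down, z forward; pixel columns grow to the right and rows downward; lengths in mm; the calibration is good to about 2 mm. A picture is of the moment at which its call begins: read the wrist's pose just before it. calibration takes no time and is no camera call; for the wrist camera it gives the pose at the moment of the call.
- order.sign_off(): hands the job in; it is judged then, once.
Trained networks look in the newest picture that a camera, given by its name, has taken for a name from the list of things; names that differ only in an ending like _2 or _b are one class to them, and where a whole thing is asked for, a point or a joint stands for the part that bears it (a point fixed in the world has none). Each returns a list of dicts, best first, with "conf" (0 to 1); they miss things now and then, are a little off and sometimes report something else, mostly with a low value. They report only what shows in the picture. A call takes as long as a camera call.
- recognise(camera, label): "box" ([left, top, right, bottom] in pixels, round what is visible of it).
- masks_of(camera, label): "mask" (480x640 bool, what is visible of it) and "box" ([left, top, right, bottom] in pixels, round what is visible of it).
- place_of(camera, label): "xy" ([column, row] in pixels: a listed point, or the origin of a listed thing).
The state is a dict: "t": time; "q": joint angles; "joint_vel": joint speeds; "effort": joint torques, N m; "position": TCP position; "tool_rot": TCP orientation; "contact_force": force on the tool from outside, world axes, zero at the start; "wrist_torque": the same for the moment, N m; "opening": finger opening in mm; "grasp_force": force on a finger pad.
Only numpy, scipy, OpenCV 4.12 (cv2) and the standard library are available. Lean on these libraries where they do the work, as an engineer would, in place of code of your own. Each camera call takes 0.05 s, during which the arm holds its last target. There are 200 camera calls.

TASK

The amber guard screen for the particle analyser is leaning back on its hub with its kickstand folded up. Flip the kickstand (the steel leg with the red ball foot) over towards the front and down, past its dead centre, until it is fully down against its stop; then take the screen by the orange ball knob on top, raise it until it stands upright, and keep hold of the knob, so that the hub bolt can be tightened. Finish while still gripping the knob with the screen upright: let go and it tips. Leave the other things on the worktop where they are.

Things in the scene. Friction and masses are not known exactly. Their poses are not given: they have to be found in the camera images.
- guard_base: fixed grey steel base plate of the guard screen, 110 (x) x 200 (y) x 10 mm, bolted to the worktop. Origin: centre of its underside, on the worktop. Its -x axis points to the front (the kickstand's side, roughly to the robot), its y axis runs along the screen, z up. The hub axis on which the screen tilts is parallel to its y axis, 35 mm above the origin.
- screen (a joint): tilt of the screen on the hub axis, rad: 0 = upright, positive = leaning back (towards the base's +x), range -0.10 to 0.40. It starts leaning back, on or just settling onto its stop at 0.40. Top-heavy (about 0.9 kg with the leg, centre about 0.1 m above the hub axis) with hardly any friction: let go, it falls back to 0.40 or forward to -0.10.
- knob: orange ball knob, 34 mm diameter, on a 12 mm steel neck in the middle of the screen's upper rail; it leans with the screen (and turns about its own axis on a stiff swivel). Origin on the rail, 171 mm from the hub axis along the screen; its z axis points up along the screen; the ball's centre is at z = 32 mm.
- knob_grip (a point): centre of the orange ball knob: the point to grip, 203 mm from the hub axis along the screen.
- kickstand (a joint): angle of the kickstand on the screen, rad: 0 = folded, pointing up parallel to the screen (where it starts); grows as it swings over the front (base's -x side) and down; 2.40 = fully down on its stop. An over-centre spring (up to 0.06 N m) holds it at either end: let go before about 0.8 it springs back up, beyond about 1.4 it goes on down by itself.
- kick_grip (a point): centre of the kickstand's red ball foot (20 mm diameter), 120 mm from the pivot, on the end of the leg, a steel rod 10 mm thick. It points up while folded. Pinched along the direction of the hub axis, the ball can turn between the fingers as the leg swings.
- tape: roll of black tape lying flat, 55 mm diameter, 19 mm high; bystander. Origin: centre of the underside.
- pointer: black computer mouse, 108 x 62 x 38 mm; bystander. Origin: centre of the underside.
- blue_jar: clear jar with a blue lid, 52 mm diameter, 62 mm tall; bystander. Origin: centre of the underside.
- red_jar: clear jar with a red lid, 44 mm diameter, 55 mm tall; bystander. Origin: centre of the underside.
- beaker: empty clear beaker, 56 mm diameter, 69 mm tall; bystander. Origin: centre of the underside.
- wipes: red and white carton, 66 x 120 x 50 mm; bystander. Origin: centre of the underside.
- allen: steel hex key, 35 x 78 x 4 mm, lying flat; bystander. Origin: centre of the underside.
- driver: screwdriver with a red handle, 25 x 178 x 25 mm, lying; bystander. Origin: centre of the underside.
- hub (a point): middle of the hub axis, 35 mm above the base's origin. Turns with the screen: z up along the screen, x to its back, y along the hub axis. The screen is an amber panel in an aluminium tube frame (14 mm tubes), 194 mm wide in y, upper rail centred at z = 165 mm.
- kick_pivot (a point): the kickstand's pivot, at x = -20, y = 155, z = 75 mm in the frame of point hub; its axis is parallel to the hub axis. The leg stands 65 mm to the +y side of the nearest frame tube. Fully down, the foot clears the worktop by about 10 mm when the screen is upright and by about 50 mm while the screen leans back.

How it is judged:
By the outcome, as a careful person would: the job done as asked, in the order asked, and still so for the second after the job is handed in, while the arm keeps its last pose, push and grip.
It also fails if it takes over 61 s, if anything falls off the work surface, if the arm or the gripper's body presses on something with over 40 N, if the wrist force passes 120 N, or if a joint passes its speed limit or range.

## Working session

There is one attempt and no reset: what is moved stays moved. The work goes in short steps, Python scripts to look and compute and a tool call to move; the robot and the scene stay as the last step left them, time stands still between calls to the robot, and variables do not carry over. Pictures are saved under pics/ and viewed, at most 10 in all, crops included, and the job is handed in when it is done.

Besides the shell and the picture viewer there is one more tool, called as name(argument=value, ...) on one line, values as JSON. arm_command: Moves the arm, as the interface text tells. Its arguments: {"type":"object","properties":{"steps":{"type":"array","items":{"type":"number"}}},"required":["steps"]}

```bash
mkdir -p pics; ls
cat > h.py <<'E'
import numpy as np, cv2
from bench import telemetry, vision, order, recognise, masks_of, place_of, arm
def cal(n):
    c=vision.calibration(n);K=np.array(c["intrinsics"],float).reshape(3,3);R,_=cv2.Rodrigues(np.array(c["rvec"],float));return K,R,np.array(c["tvec"],float).ravel()
def world(c,uv,d):
    K,R,t=c;p=np.linalg.inv(K)@np.array([uv[0],uv[1],1.0])*d;return R.T@(p-t)
def proj(c,P):
    K,R,t=c;p=K@(R@np.array(P,float)+t);return p[:2]/p[2]
E
python3 - <<'E'
from h import *
s=telemetry.get_state();print(s["t"],s["position"],np.round(s["tool_rot"],3))
for n in("side","top"):
    im,d=vision.grab_frame(n);cv2.imwrite(f"pics/{n}0.png",im);np.save(f"{n}0.npy",d);c=cal(n)
    print(n,"cam at",-c[1].T@c[2])
    for l in("kick_grip","knob_grip","kick_pivot","hub","guard_base"):
        for r in place_of(n,l)[:2]:
            u=r["xy"];i,j=int(round(u[1])),int(round(u[0]));w=d[max(0,i-2):i+3,max(0,j-2):j+3];w=w[w>0]
            print(l,round(r["conf"],2),np.round(u,1),np.round(world(c,u,np.median(w)),0) if w.size else None)
E
```

```text
pics
0.0 [ 188.64516202 -489.45745215  302.7297416 ] [[ 0.933  0.36  -0.001]
 [ 0.36  -0.933  0.002]
 [ 0.    -0.002 -1.   ]]
side cam at [ -61.29891821 -965.85814965  933.11572447]
knob_grip 0.68 [400.9 213.1] [668.  14. 230.]
hub 0.6 [372.2 271.6] [588.  13.  55.]
guard_base 0.57 [368.7 280.2] [573.   6.  34.]
top cam at [ 342.23097092  114.67414855 1383.4135254 ]
kick_grip 0.74 [424.5 288.8] [ 392. -197.   35.]
kick_grip 0.51 [291.4 169.9] [673. 173. 230.]
knob_grip 0.62 [354.2 171. ] [672.  18. 236.]
kick_pivot 0.88 [286.  197.8] [628. 192. 117.]
hub 0.98 [341.8 216.6] [592.  37.  46.]
guard_base 0.82 [342.9 219.4] [585.  33.  40.]
```

View pics/top0.png

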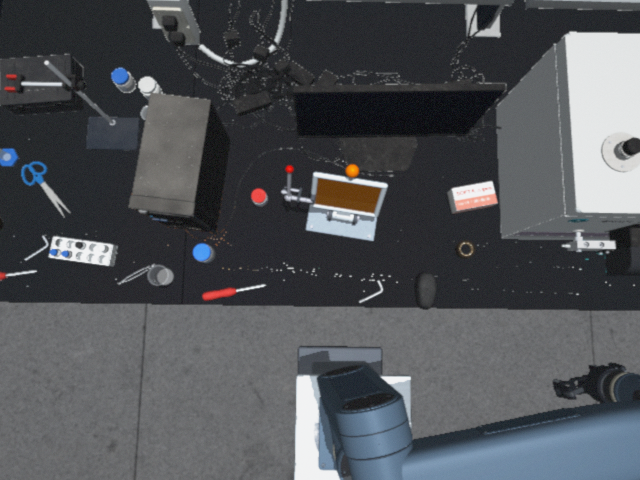

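View pics/side0.png

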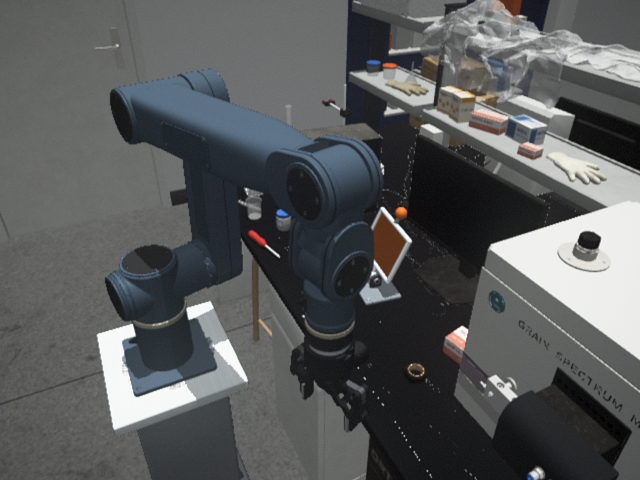

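The top view shows the red foot at about (290,169), the orange knob at (352,171) and the pivot at (286,197). The base front edge runs from (306,232) to (375,240), so the base is yawed slightly. A monitor stands behind the screen. In the side view the arm partly hides the guard, with the knob at (401,213).

```bash
cat >> h.py <<'E'
def blob(im,lo,hi,box):
    h=cv2.cvtColor(im,cv2.COLOR_BGR2HSV);m=cv2.inRange(h,np.array(lo),np.array(hi));x0,y0,x1,y1=box
    ys,xs=np.nonzero(m[y0:y1,x0:x1]);return np.array([xs.mean()+x0,ys.mean()+y0]),len(xs)
def atz(c,uv,z):
    o=-c[1].T@c[2];v=c[1].T@np.linalg.inv(c[0])@np.array([uv[0],uv[1],1.]);return o+v*(z-o[2])/v[2]
E
python3 - <<'E'
from h import *
im=cv2.imread("pics/top0.png");d=np.load("top0.npy");c=cal("top")
k,n=blob(im,(8,180,150),(22,255,255),(340,160,366,180));f,m=blob(im,(0,180,100),(6,255,255),(282,160,298,178))
print(k,n,f,m)
K=atz(c,k,222);F=atz(c,f,222);print("knob",K,"foot",F)
# base-frame: foot-knob=(-21.5,155)
v=(F-K)[:2];yaw=np.arctan2(v[1],v[0])-np.arctan2(155,-21.5);print("len",np.hypot(*v),np.hypot(155,21.5),"yaw",np.degrees(yaw))
R=np.array([[np.cos(yaw),-np.sin(yaw)],[np.sin(yaw),np.cos(yaw)]])
hub=K[:2]-R@[79,0];print("hub",hub, "from foot",F[:2]-R@[57.5,155])
for uv in((340,100),(340,130),(380,140),(400,90),(450,130),(380,160),(300,130),(250,160),(215,150),(180,150)):
    print(uv,np.round(world(c,uv,d[uv[1],uv[0]])))
ys,xs=np.nonzero(blob and cv2.inRange(cv2.cvtColor(im,cv2.COLOR_BGR2HSV),np.array((8,180,150)),np.array((22,255,255))))
print([np.round(world(c,k,d[int(k[1]),int(k[0])])),np.round(world(c,f,d[int(f[1]),int(f[0])]))])
E
```

```text
[352.         170.22900763] 131 [289.20833333 168.54166667] 48
knob [677.58624397  22.58416896 222.        ] foot [678.90266647 179.37579662 222.        ]
len 156.79715390422112 156.48402474374183 yaw -8.378132778221726
hub [599.42933085  34.09490008] from foot [599.43195979  34.4080182 ]
(340, 100) [809.  60. 340.]
(340, 130) [809.  50. 149.]
(380, 140) [834. -78.   8.]
(400, 90) [818. -71. 380.]
(450, 130) [ 822. -253.  133.]
(380, 160) [772. -77.  10.]
(300, 130) [807. 157. 151.]
(250, 160) [768. 309.  -4.]
(215, 150) [738. 375. 177.]
(180, 150) [697. 431. 296.]
[array([673.,  24., 237.]), array([675., 179., 234.])]
```

arm_command(steps=[24,33,4,1.3,0.3,24,33,4,1.3,0.3,24,33,4,1.3,0.3,24,33,4,1.3,0.3,24,33,4,1.3,0.3,24,33,4,1.3,0.3,24,33,4,1.3,0.3,24,33,4,1.3,0.3,24,33,4,1.3,0.3,24,33,4,1.3,0.3,24,33,4,1.3,0.3,24,33,4,1.3,0.3])

```text
t: 1.6
position: [429.7, -158.1, 344.3]
tool_rot: [[-0.102, 0.995, 0.001], [0.995, 0.102, -0.0], [-0.001, 0.001, -1.0]]
contact_force: [0.3, 0.1, 0.0]
opening: 60.1
grasp_force: 0.0
```

arm_command(steps=[24,33.6,0,1.323,0.3,24,33.6,0,1.323,0.3,24,33.6,0,1.323,0.3,24,33.6,0,1.323,0.3,24,33.6,0,1.323,0.3,24,33.6,0,1.323,0.3,24,33.6,0,1.323,0.3,24,33.6,0,1.323,0.3,24,33.6,0,1.323,0.3,24,33.6,0,1.323,0.3,24,33.6,0,1.323,0.3,24,33.6,0,1.323,0.3])

```text
t: 2.6
position: [670.2, 176.7, 339.2]
tool_rot: [[-0.989, 0.15, -0.006], [0.15, 0.989, -0.002], [0.006, -0.002, -1.0]]
contact_force: [0.7, -0.5, -0.2]
opening: 59.8
grasp_force: 0.0
```

Run:
```python
from h import *
s=telemetry.get_state();print(s["t"],np.round(s["position"],1),np.round(s["tool_rot"],3).tolist(),np.round(s["q"],1))
for n in("wrist","side"):
    c=cal(n);im,d=vision.grab_frame(n);cv2.imwrite(f"pics/{n}1.png",im);np.save(f"{n}1.npy",d)
    for l in("kick_grip","knob_grip"):
        for r in place_of(n,l)[:2]:
            u=r["xy"];print(n,l,round(r["conf"],2),np.round(u),np.round(world(c,u,d[int(u[1]),int(u[0])])),"at222",np.round(atz(c,u,222)))
```

```text
2.6 [670.2 176.7 339.2] [[-0.989, 0.15, -0.006], [0.15, 0.989, -0.002], [0.006, -0.002, -1.0]] [  9.2  32.5  46.5 104.4  -0.   17.8]
wrist kick_grip 0.59 [337. 284.] [674. 181. 230.] at222 [677. 181. 222.]
wrist knob_grip 0.91 [ 14. 330.] [672.  34. 233.] at222 [677.  24. 222.]
side kick_grip 0.65 [372. 186.] [675. 182. 231.] at222 [685. 197. 222.]
side knob_grip 0.62 [282. 229.] [470. 404.  11.] at222 [348.  91. 222.]
side knob_grip 0.5 [399. 212.] [663.  14. 232.] at222 [674.  29. 222.]
```

arm_command(steps=[0.7,0.3,0,0,0.3,0.7,0.3,-3,0,0.3,0.7,0.3,-6.5,0,0.3,0.7,0.3,-6.5,0,0.3,0.7,0.3,-6.5,0,0.3])

```text
t: 3.32
position: [672.8, 177.9, 274.3]
tool_rot: [[-0.988, 0.152, -0.011], [0.152, 0.988, -0.002], [0.01, -0.004, -1.0]]
contact_force: [0.5, 0.0, 0.9]
opening: 59.6
grasp_force: 0.0
```

Run:
```python
from h import *
s=telemetry.get_state();print(s["t"],np.round(s["position"],1),np.round(s["contact_force"],1))
im,d=vision.grab_frame("wrist");cv2.imwrite("pics/wrist2.png",im)
```

```text
3.3167 [672.8 177.9 274.3] [0.5 0.  0.9]
```

View pics/wrist2.png

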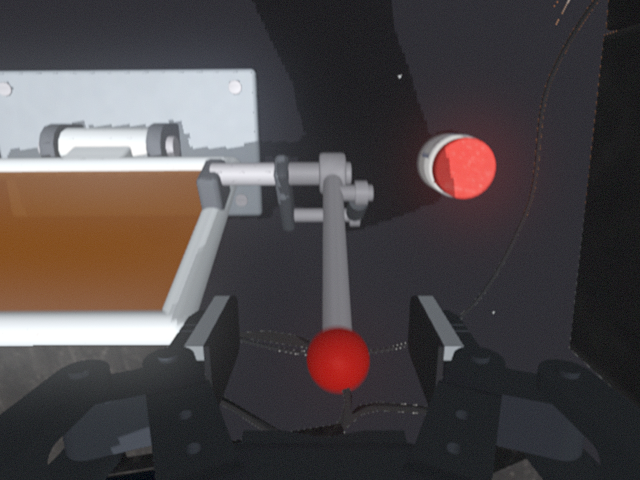

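arm_command(steps=[0.4,0.2,0,0,0.3,0.4,0.2,0,0,0.6,0.4,0.2,0,0,1,0.4,0.2,0,0,1,0.4,0.2,0,0,1,0.4,0.2,0,0,1,0.4,0.2,0,0,1,0.4,0.2,0,0,1])

```text
t: 4.03
position: [680.9, 180.8, 282.1]
tool_rot: [[-0.989, 0.15, 0.006], [0.15, 0.989, -0.0], [-0.006, 0.001, -1.0]]
contact_force: [-0.2, 0.7, 6.7]
opening: 16.7
grasp_force: 58.4
```

arm_command(steps=[0,0,0,0,0.5,0,0,0,0,0.5,0,0,-0.5,0,0.5,0,0,-0.5,0,0.5,0,0,-0.5,0,0.5,0,0,-0.5,0,0.5])

```text
t: 4.53
position: [679.5, 181.1, 273.0]
tool_rot: [[-0.989, 0.15, -0.002], [0.15, 0.989, -0.0], [0.002, -0.0, -1.0]]
contact_force: [-0.9, -0.9, -0.4]
opening: 42.6
grasp_force: 0.0
```

Run:
```python
from h import *
s=telemetry.get_state();print(s["t"],np.round(s["position"],1),np.round(s["contact_force"],1))
c=cal("wrist");im,d=vision.grab_frame("wrist");cv2.imwrite("pics/wrist3.png",im)
r=place_of("wrist","kick_grip");u=r[0]["xy"];print(r[:2],atz(c,u,222),world(c,u,d[int(u[1]),int(u[0])]))
r=recognise("wrist","red_jar");b=r[0]["box"];u=[(b[0]+b[2])/2,(b[1]+b[3])/2];print(b,world(c,u,d[int(u[1]),int(u[0])]))
```

```text
4.5333 [679.5 181.1 273. ] [-0.9 -0.9 -0.4]
[{'xy': [321.8, 335.6], 'conf': 0.59}] [676.79402538 180.04677224 222.        ] [672.15347941 180.78833931 230.80659194]
[414.9, 120.8, 491.8, 188.1] [647.13232718 271.97882076  54.55767266]
```

View pics/wrist3.png

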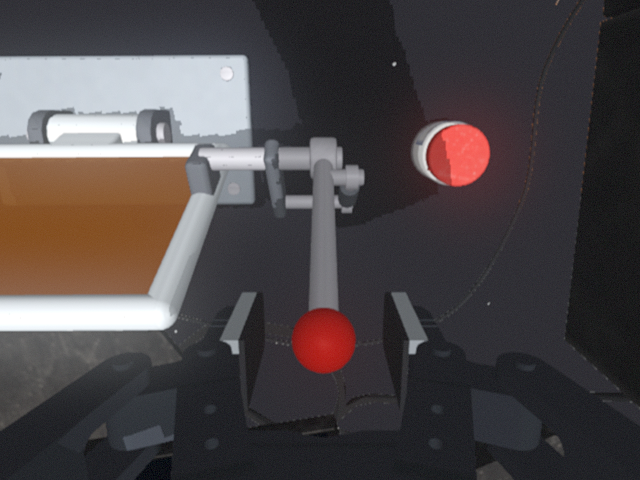

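arm_command(steps=[-0.2,0,0.1,0,0.8,-0.2,0,0.1,0,1,-0.2,0,0.1,0,1,-0.2,0,0.1,0,1,-0.2,0,0.1,0,1])

```text
t: 5.1
position: [677.6, 181.3, 275.5]
tool_rot: [[-0.989, 0.15, 0.0], [0.15, 0.989, 0.0], [-0.0, 0.001, -1.0]]
contact_force: [-1.4, 0.0, 1.6]
opening: 16.6
grasp_force: 58.4
```

Run:
```python
import numpy as np
yaw=np.radians(-8.38);piv=np.array([10.8,0,77.0])
f=lambda p:np.array([-120*np.sin(p-.4),120*np.cos(p-.4)])
for p in np.arange(0,2.45,.15):
    d=f(p)-f(0);print(round(p,2),np.round([d[0]*np.cos(yaw)/10,d[0]*np.sin(yaw)/10,d[1]/10],1).tolist())
```

```text
0.0 [0.0, -0.0, 0.0]
0.15 [-1.7, 0.2, 0.6]
0.3 [-3.4, 0.5, 0.9]
0.45 [-5.2, 0.8, 0.9]
0.6 [-7.0, 1.0, 0.7]
0.75 [-8.7, 1.3, 0.2]
0.9 [-10.3, 1.5, -0.5]
1.05 [-11.8, 1.7, -1.5]
1.2 [-13.1, 1.9, -2.7]
1.35 [-14.3, 2.1, -4.1]
1.5 [-15.2, 2.2, -5.6]
1.65 [-15.9, 2.3, -7.3]
1.8 [-16.3, 2.4, -9.0]
1.95 [-16.5, 2.4, -10.8]
2.1 [-16.4, 2.4, -12.6]
2.25 [-16.0, 2.4, -14.4]
2.4 [-15.4, 2.3, -16.0]
```

arm_command(steps=[-0.8,0.1,0.3,0,1,-1.7,0.2,0.6,0,1,-2.6,0.35,0.8,0,1,-3.4,0.5,0.9,0,1,-4.3,0.65,0.9,0,1,-5.2,0.8,0.9,0,1,-6.1,0.9,0.8,0,1,-7.0,1.0,0.7,0,1,-7.0,1.0,0.7,0,1])

```text
t: 5.85
position: [606.6, 191.3, 282.2]
tool_rot: [[-0.989, 0.15, -0.001], [0.15, 0.989, -0.0], [0.001, -0.0, -1.0]]
contact_force: [0.3, 0.4, 0.4]
opening: -0.0
grasp_force: 0.0
```

Run:
```python
from h import *
for n in("top","wrist"):
    c=cal(n);im,d=vision.grab_frame(n);cv2.imwrite(f"pics/{n}4.png",im)
    if n=="top": cv2.imwrite("pics/t4c.png",cv2.resize(im[140:260,260:400],None,fx=4,fy=4))
    for l in ("kick_grip","knob_grip"):
        for r in place_of(n,l)[:2]:
            u=r["xy"];print(n,l,r["conf"],u,np.round(world(c,u,d[int(u[1]),int(u[0])])),np.round(atz(c,u,222)))
```

```text
top knob_grip 0.44 [351.3, 168.4] [677.  26. 238.] [682.  24. 222.]
top knob_grip 0.27 [163.6, 272.7] [429. 542.   5.] [415. 474. 222.]
```

View pics/wrist4.png

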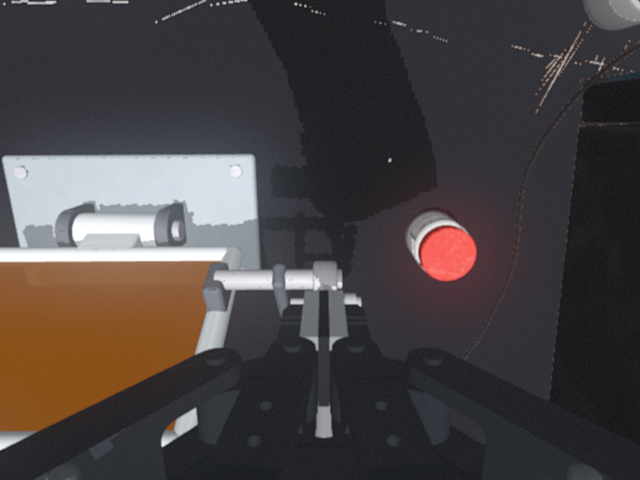

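The wrist view shows the fingers shut and empty, with the leg sprung back up behind them and out of sight. The screen and the red jar at (447,252) are undisturbed. I'll go back with the fingers open and regrip.

arm_command(steps=[0,0,0,0,0.3,0,0,0,0,0.3,0,0,0,0,0.3,0,0,0,0,0.3,2,-0.3,-0.4,0,0.3,4,-0.6,-0.9,0,0.3,6,-0.9,-0.9,0,0.3,7,-1.1,-0.9,0,0.4,7,-1.1,-0.9,0,0.5,7,-1.1,-0.9,0,0.5])

```text
t: 6.98
position: [677.9, 179.9, 272.2]
tool_rot: [[-0.989, 0.151, -0.001], [0.151, 0.989, -0.0], [0.001, -0.0, -1.0]]
contact_force: [-0.1, 0.3, 0.1]
opening: 42.6
grasp_force: 0.0
```

Run:
```python
from h import *
s=telemetry.get_state();print(s["t"],np.round(s["position"],1),np.round(s["contact_force"],1))
c=cal("wrist");im,d=vision.grab_frame("wrist");cv2.imwrite("pics/wrist5.png",im)
u,n=blob(im,(0,180,60),(6,255,255),(250,280,390,420));print(u,n,atz(c,u,222),world(c,u,d[int(u[1]),int(u[0])]))
g=np.array(s["position"])+np.array(s["tool_rot"])@[0,0,54];print("grasp",g,proj(c,g),"tip",proj(c,g-[0,0,19]))
```

```text
6.9833 [677.9 179.9 272.2] [-0.1  0.3  0.1]
[328.0908801  345.60841837] 3136 [678.51384283 180.3031442  222.        ] [673.66412048 180.9334292  230.68644647]
grasp [677.82353373 179.9212839  218.22431134] [326.46320214 337.88384209] tip [326.09081076 312.29698036]
```

arm_command(steps=[0,0,0,0,0.8,0,0,0,0,1,0,0,0,0,1,0,0,0,0,1,0,0,0,0,1,0,0,0,0,1])

```text
t: 7.53
position: [677.4, 181.1, 273.8]
tool_rot: [[-0.989, 0.149, 0.001], [0.149, 0.989, 0.002], [-0.0, 0.002, -1.0]]
contact_force: [-1.6, 3.8, 3.0]
opening: 16.9
grasp_force: 58.5
```

Run:
```python
from h import *
s=telemetry.get_state();print(s["t"],np.round(s["position"],1),np.round(s["contact_force"],1),s["wrist_torque"])
im,d=vision.grab_frame("wrist");cv2.imwrite("pics/wrist6.png",cv2.resize(im[240:480,160:480],None,fx=2,fy=2))
```

```text
7.5333 [677.4 181.1 273.8] [-1.6  3.8  3. ] [ 0.86467457  0.25344426 -0.04054957]
```

View pics/wrist6.png

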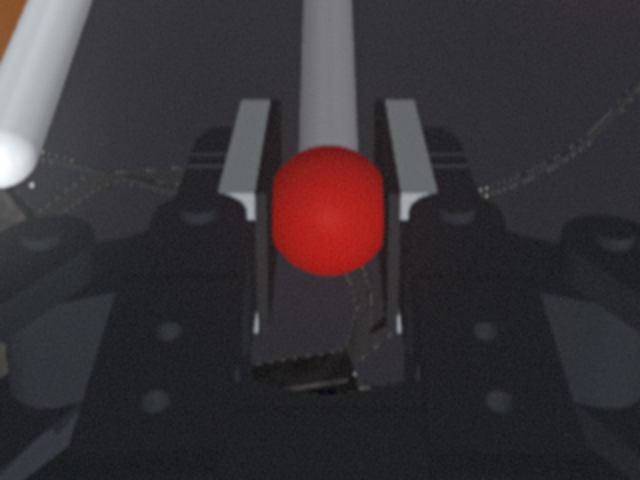

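The view shows the ball centred between the pads at crop position (328,210). I'll swing slowly and check the forces.

arm_command(steps=[-0.4,0.05,0.15,0,1,-0.8,0.1,0.3,0,1,-1.2,0.15,0.45,0,1,-1.7,0.2,0.6,0,1,-1.7,0.2,0.6,0,1])

```text
t: 8.0
position: [661.3, 183.3, 279.3]
tool_rot: [[-0.989, 0.149, 0.003], [0.149, 0.989, 0.002], [-0.003, 0.003, -1.0]]
contact_force: [3.5, 5.5, -0.8]
opening: 16.5
grasp_force: 59.2
```

arm_command(steps=[-0.4,0.05,0.1,0,1,-0.8,0.1,0.15,0,1,-1.2,0.15,0.25,0,1,-1.7,0.25,0.3,0,1,-1.7,0.25,0.3,0,1])

```text
t: 8.42
position: [644.0, 185.9, 282.4]
tool_rot: [[-0.989, 0.149, 0.003], [0.149, 0.989, 0.002], [-0.002, 0.003, -1.0]]
contact_force: [2.2, 5.4, 2.1]
opening: 17.0
grasp_force: 59.6
```

arm_command(steps=[-0.5,0.1,0.05,0,1,-0.9,0.15,0.05,0,1,-1.4,0.2,0.05,0,1,-1.8,0.25,0,0,1,-2.3,0.3,0,0,1,-2.7,0.4,-0.1,0,1,-3.2,0.45,-0.15,0,1,-3.6,0.5,-0.2,0,1,-3.6,0.5,-0.2,0,1])

```text
t: 9.17
position: [608.4, 191.0, 280.7]
tool_rot: [[-0.989, 0.151, 0.004], [0.151, 0.989, 0.003], [-0.003, 0.004, -1.0]]
contact_force: [2.8, 5.9, 1.0]
opening: 16.7
grasp_force: 60.7
```

arm_command(steps=[-0.85,0.1,-0.2,0,1,-1.7,0.25,-0.5,0,1,-2.5,0.35,-0.8,0,1,-3.3,0.5,-1.2,0,1,-4.1,0.6,-1.7,0,1,-4.8,0.7,-2.2,0,1,-5.5,0.8,-2.8,0,1,-6.1,0.9,-3.4,0,1,-6.1,0.9,-3.4,0,1])

```text
t: 9.92
position: [545.1, 197.5, 244.0]
tool_rot: [[-0.989, 0.151, -0.004], [0.151, 0.989, -0.003], [0.003, -0.004, -1.0]]
contact_force: [0.3, 0.5, -0.3]
opening: 0.2
grasp_force: 0.0
```

Run:
```python
from h import *
s=telemetry.get_state();print(s["t"],np.round(s["position"],1),np.round(s["contact_force"],1))
for n in("top","side"):
    c=cal(n);im,d=vision.grab_frame(n);cv2.imwrite(f"pics/{n}7.png",im)
    for l in ("kick_grip","knob_grip"):
        for r in place_of(n,l)[:2]:
            u=r["xy"];print(n,l,r["conf"],u,np.round(world(c,u,d[int(u[1]),int(u[0])])),np.round(atz(c,u,222)))
a=cv2.imread("pics/top7.png")[120:270,240:440];b=cv2.imread("pics/side7.png")[150:300,300:500]
cv2.imwrite("pics/c7.png",cv2.resize(np.hstack([a,b]),None,fx=2,fy=2))
```

```text
9.9167 [545.1 197.5 244. ] [ 0.3  0.5 -0.3]
top knob_grip 0.52 [354.0, 172.6] [668.  19. 233.] [672.  18. 222.]
top knob_grip 0.18 [202.6, 249.9] [490. 421.  61.] [472. 384. 222.]
side kick_grip 0.58 [373.5, 188.5] [678. 175. 227.] [683. 183. 222.]
side knob_grip 0.63 [401.9, 215.2] [667.   7. 226.] [672.  13. 222.]
```

View pics/c7.png

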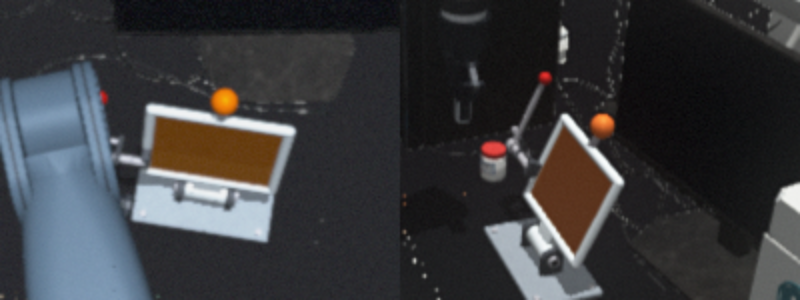

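The combined crop shows the leg back up, with the red foot at crop (545,77), and the screen still leaning. The pinch keeps losing the ball. I'll turn the tool 90° so one finger stands in front of the leg and one behind, and push it over with the rear finger.

arm_command(steps=[0,0,4,0,0.45,0,0,8,-0.1,0.45,0,0,10,-1.571,0.45,4,-0.6,10,-1.571,0.45,8,-1.2,10,-1.571,0.45,12,-1.7,10,-1.571,0.45,12,-1.7,10,-1.571,0.45,12,-1.7,10,-1.571,0.45,12,-1.7,10,-1.571,0.45,12,-1.7,10,-1.571,0.45,12,-1.7,10,-1.571,0.45,12,-1.7,10,-1.571,0.45])

```text
t: 11.22
position: [667.4, 181.4, 345.8]
tool_rot: [[-0.063, 0.998, 0.0], [0.998, 0.063, -0.0], [-0.0, 0.0, -1.0]]
contact_force: [0.2, 0.4, -0.5]
opening: 47.2
grasp_force: 0.0
```

arm_command(steps=[1.0,0,0,-0.35,0.45,1.0,0,0,-0.35,0.45,1.0,0,0,-0.35,0.45,1.0,0,0,-0.35,0.45])

```text
t: 11.55
position: [677.3, 181.3, 345.8]
tool_rot: [[0.278, 0.961, 0.0], [0.961, -0.278, -0.0], [-0.0, 0.0, -1.0]]
contact_force: [1.2, -0.3, -0.3]
opening: 47.0
grasp_force: 0.0
```

arm_command(steps=[0,0,0,0.135,0.45,0,0,0,0.135,0.45,0,0,-3,0.135,0.45,0,0,-5.5,0.135,0.45,0,0,-7.9,0.135,0.45,0,0,-7.9,0.135,0.45,0,0,-7.9,0.135,0.45])

```text
t: 12.13
position: [675.6, 181.3, 264.5]
tool_rot: [[0.145, 0.989, -0.005], [0.989, -0.145, -0.001], [-0.002, -0.005, -1.0]]
contact_force: [-0.3, -0.4, 0.4]
opening: 46.8
grasp_force: 0.0
```

Run:
```python
from h import *
s=telemetry.get_state();print(s["t"],np.round(s["position"],1),np.round(s["tool_rot"],2).tolist(),np.round(s["contact_force"],1),np.round(s["q"]))
im,d=vision.grab_frame("wrist");cv2.imwrite("pics/wrist8.png",im)
```

```text
12.1333 [675.6 181.3 264.5] [[0.14, 0.99, -0.01], [0.99, -0.14, -0.0], [-0.0, -0.01, -1.0]] [-0.3 -0.4  0.4] [ 10.  31.  35.  95.  -0. 108.]
```

View pics/wrist8.png

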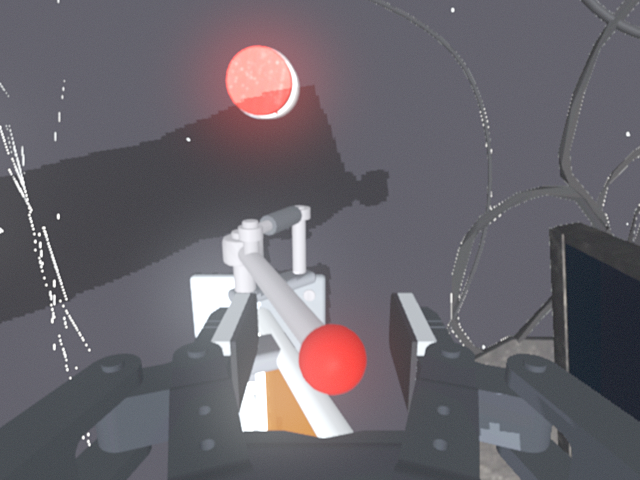

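The view shows the ball at (333,360) between the front (left) and rear (right) fingers. I'll push it over now.

arm_command(steps=[-0.8,0.1,0.2,0,0.5,-1.7,0.2,0.5,0,0.5,-2.6,0.35,0.7,0,0.5,-3.4,0.5,0.8,0,0.5,-4.3,0.65,0.8,0,0.5,-5.2,0.8,0.8,0,0.5,-6.1,0.9,0.8,0,0.5,-7.0,1.0,0.7,0,0.5,-7.9,1.15,0.5,0,0.5,-8.7,1.3,0.2,0,0.5,-9.5,1.4,-0.1,0,0.5,-10.3,1.5,-0.5,0,0.5])

```text
t: 13.18
position: [575.4, 197.1, 266.8]
tool_rot: [[0.145, 0.989, 0.008], [0.989, -0.145, 0.002], [0.003, 0.008, -1.0]]
contact_force: [0.9, -0.5, 0.3]
opening: 42.9
grasp_force: 0.1
```

arm_command(steps=[-0.8,0.1,-0.5,0,0.5,-1.5,0.2,-1,0,0.5,-2.2,0.3,-1.6,0,0.5,-2.8,0.4,-2.2,0,0.5,-3.4,0.5,-2.9,0,0.5,-4,0.6,-3.6,0,0.5,-4.5,0.65,-4.3,0,0.5,-4.9,0.7,-5.1,0,0.5,-5.3,0.75,-6,0,0.5,-5.6,0.8,-6.8,0,0.5])

```text
t: 14.02
position: [519.1, 205.0, 196.2]
tool_rot: [[0.145, 0.989, 0.005], [0.989, -0.145, 0.001], [0.002, 0.004, -1.0]]
contact_force: [-0.1, -0.6, -0.3]
opening: 42.6
grasp_force: 0.0
```

Run:
```python
from h import *
s=telemetry.get_state();print(s["t"],np.round(s["position"],1),np.round(s["contact_force"],1))
c=cal("wrist");im,d=vision.grab_frame("wrist");cv2.imwrite("pics/wrist9.png",im)
for r in place_of("wrist","kick_grip")[:2]:
    u=r["xy"];print(r["conf"],u,np.round(world(c,u,d[int(u[1]),int(u[0])])))
```

```text
14.0167 [519.1 205.  196.2] [-0.1 -0.6 -0.3]
0.68 [328.6, 262.7] [523. 206.  71.]
```

View pics/wrist9.png

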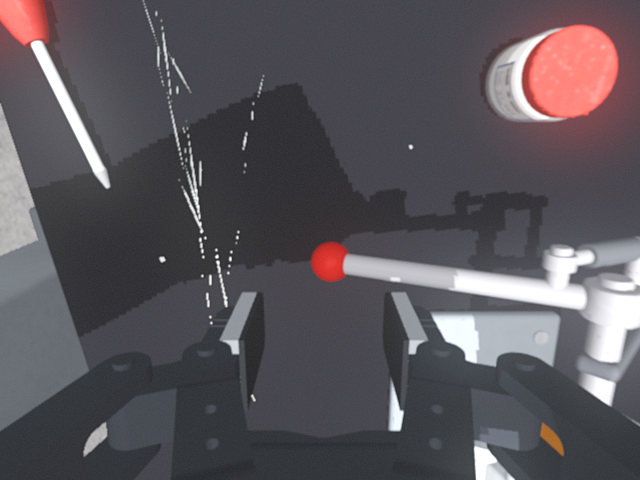

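The wrist view shows the leg fully over, with the foot at (331,262). That is world (523,206) with centre z about 61, which matches the 2.40 stop. Next is the knob, pinched front to back so that the pads themselves control the tilt.

arm_command(steps=[0,0,4,0,0.3,0,0,8,0,0.3,0,0,12,0,0.3,0,0,15,0,0.3,3,-3.5,15,0,0.3,6,-7,15,0,0.3,9,-10.5,15,0,0.3,12,-14,15,0,0.3,15,-17.2,15,0,0.3,15.8,-18.2,15,0,0.3,15.8,-18.2,15,0,0.3,15.8,-18.2,15,0,0.3])

```text
t: 15.12
position: [677.1, 20.4, 342.6]
tool_rot: [[0.148, 0.989, -0.001], [0.989, -0.148, 0.0], [0.0, -0.001, -1.0]]
contact_force: [-0.4, 0.5, -0.3]
opening: 59.8
grasp_force: 0.0
```

Run:
```python
from h import *
s=telemetry.get_state();print(s["t"],np.round(s["position"],1),np.round(s["contact_force"],1))
c=cal("wrist");im,d=vision.grab_frame("wrist");cv2.imwrite("pics/wrist10.png",im)
u,n=blob(im,(8,180,120),(22,255,255),(200,200,450,440));print(u,n,atz(c,u,222),world(c,u,d[int(u[1]),int(u[0])]))
for r in place_of("wrist","knob_grip")[:2]:
    u=r["xy"];print(r["conf"],u,atz(c,u,222))
```

```text
15.1167 [677.1  20.4 342.6] [-0.4  0.5 -0.3]
[324.87447321 257.80102348] 3322 [678.89103955  25.08603037 222.        ] [679.60999578  30.09644846 237.58631139]
0.72 [321.5, 262.6] [676.98425017  22.98732551 222.        ]
```

arm_command(steps=[0,0.3,0,0,0.3,0,0.3,-3,0,0.3,0,0.3,-5.5,0,0.3,0,0.3,-7,0,0.3,0,0.3,-7,0,0.3,0,0.3,-7,0,0.4,0,0.3,-7,0,0.6,0,0.3,-7,0,1,0,0.3,-7,0,1,0,0.3,-7,0,1,0,0.3,-7,0,1,0,0.3,-7,0,1])

```text
t: 16.22
position: [676.5, 26.2, 277.0]
tool_rot: [[0.144, 0.99, 0.005], [0.99, -0.144, 0.001], [0.002, 0.005, -1.0]]
contact_force: [-0.7, 1.4, 6.9]
opening: 31.1
grasp_force: 59.3
```

arm_command(steps=[-0.37,0.05,0.15,0,1,-0.74,0.11,0.3,0,1,-1.12,0.16,0.44,0,1,-1.5,0.22,0.57,0,1,-1.9,0.28,0.69,0,1,-2.27,0.33,0.81,0,1,-2.66,0.39,0.92,0,1,-3.05,0.45,1.02,0,1,-3.44,0.51,1.11,0,1,-3.83,0.56,1.2,0,1])

```text
t: 17.05
position: [641.2, 31.3, 290.4]
tool_rot: [[0.144, 0.989, 0.015], [0.99, -0.144, -0.0], [0.002, 0.015, -1.0]]
contact_force: [8.1, 1.8, 5.7]
opening: 31.0
grasp_force: 58.8
```

arm_command(steps=[-0.4,0.06,0.07,0,1,-0.79,0.12,0.14,0,1,-1.19,0.17,0.2,0,1,-1.58,0.23,0.26,0,1,-1.98,0.29,0.3,0,1,-2.38,0.35,0.34,0,1,-2.78,0.41,0.37,0,1,-3.18,0.47,0.39,0,1,-3.59,0.53,0.4,0,1,-4.0,0.59,0.4,0,1,-4.0,0.59,0.4,0,1,-4.0,0.59,0.4,0,1])

```text
t: 18.05
position: [602.0, 36.9, 298.2]
tool_rot: [[0.144, 0.989, 0.021], [0.99, -0.144, -0.001], [0.002, 0.021, -1.0]]
contact_force: [4.8, 2.2, 16.0]
opening: 31.2
grasp_force: 59.2
```

Run:
```python
from h import *
s=telemetry.get_state();print(s["t"],np.round(s["position"],1),np.round(s["contact_force"],1),s["opening"],s["grasp_force"])
g=np.array(s["position"])+np.array(s["tool_rot"])@[0,0,54];print("grasp",g)
for n in("wrist","top","side"):
    c=cal(n);im,d=vision.grab_frame(n);cv2.imwrite(f"pics/{n}11.png",im)
    for l,z in (("knob_grip",238),("kick_grip",25),("hub",35),("kick_pivot",110)):
        for r in place_of(n,l)[:1]:
            u=r["xy"];print(n,l,round(r["conf"],2),np.round(u),np.round(world(c,u,d[int(u[1]),int(u[0])])),np.round(atz(c,u,z)))
a=cv2.imread("pics/wrist11.png");b=cv2.imread("pics/side11.png")[130:330,260:500]
cv2.imwrite("pics/c11.png",np.hstack([cv2.resize(a,(400,300)),cv2.resize(b,(360,300))]))
```

```text
18.05 [602.   36.9 298.2] [ 4.8  2.2 16. ] 31.163893989634488 59.19966101646423
grasp [603.11182269  36.87849992 244.19800433]
wrist knob_grip 0.91 [320. 334.] [603.  42. 253.] [602.  34. 238.]
wrist hub 0.62 [312. 210.] [605.  70. 206.] [599.  36.  35.]
top kick_grip 0.69 [284. 244.] [513. 201.  30.] [513. 201.  25.]
top kick_pivot 0.71 [285. 210.] [594. 194. 119.] [596. 195. 110.]
side knob_grip 0.4 [378. 212.] [598.  22. 247.] [606.  35. 238.]
side kick_grip 0.63 [323. 253.] [519. 192.  29.] [522. 198.  25.]
side hub 0.98 [374. 272.] [596.  17.  48.] [606.  31.  35.]
side kick_pivot 0.94 [345. 220.] [697. 376.  -0.] [608. 217. 110.]
```

View pics/c11.png

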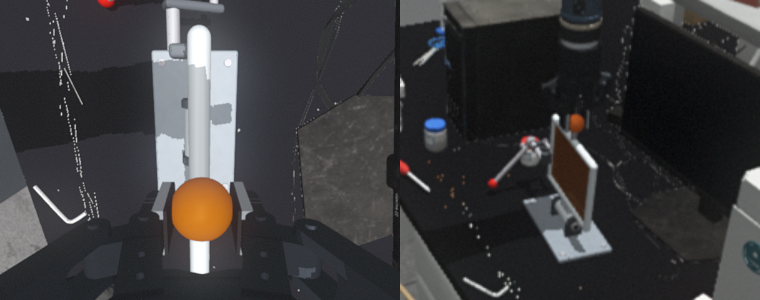

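The left half shows the knob gripped between the pads with the screen edge-on. The right half shows the screen upright, the leg down in front and the other things undisturbed. I'll trim about 2 mm forward and check for creep, because the upward force is 16 N.

arm_command(steps=[-0.2,0,0,0,1,-0.2,0,0,0,1,-0.2,0,0,0,1,-0.2,0,0,0,1,-0.2,0,0,0,1,-0.2,0,0,0,1,-0.2,0,0,0,1,-0.2,0,0,0,1,-0.2,0,0,0,1,-0.2,0,0,0,1,-0.2,0,0,0,1,-0.2,0,0,0,1])

```text
t: 19.8
position: [600.6, 37.1, 298.2]
tool_rot: [[0.144, 0.989, 0.022], [0.99, -0.144, -0.0], [0.003, 0.022, -1.0]]
contact_force: [6.2, 1.5, 14.8]
opening: 31.2
grasp_force: 59.1
```

```bash
python3 -c "
from h import *
print(order.sign_off())"
```

```text
the job is handed in; nothing more can be done
None
```

The kickstand is fully down on its stop, the screen is upright to within about 0.01 rad by my estimate, and the knob was still gripped when I handed the job in at about 20 s, after two early pinch attempts on the leg slipped and it sprang back up.

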